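# Close the tray flap and lock its quarter-turn fastener

## Robot

A 6-joint arm with a two-finger parallel gripper is mounted at the origin on the work surface. World frame = base frame: x ahead of the robot, y to its left, z up, the work surface at z = 0. Lengths are in mm, angles in rad, forces in N, time in s.
With the tool pointing down it reaches from about 425 to 925 mm from the base axis. Payload 12.5 kg.
Tool frame: the origin (TCP) lies at the very end of the fingers, on their centre line; the grasp point (between the pads) lies 19 mm behind it (manip.grasp_offset is the distance from the TCP to the grasp point, in mm); z points along the fingers, y is the direction in which the jaws open and shut (so a half turn about z gives the same grasp; the last joint's range is limited). The gripper opens to 85 mm and grips with 20 to 120 N. Pads are 22 mm wide; open, the fingers measure 114 mm over their backs; the gripper's body (76 mm by 85 mm) begins 54 mm behind the grasp point. The pads swing forward as they close: fully open they stand 13 mm farther back than shut.
Start: joints at [-1.27, 0.491, 1.559, -0, 1.092, -0.106], TCP at [247.319, -574.002, 231.327] pointing down, gripper open.
Joint ranges: [-3.1, 3.1], [-0.84, 2.19], [0.05, 2.79], [-1.13, 4.28], [0.06, 2.93], [-2.69, 2.69]. Speed limits (rad/s): [2.22, 2.22, 2.79, 3.14, 3.14, 3.14].

## Interface

Orientations are given as a unit quaternion [w, x, y, z].
In Python, from station import manip gives the robot as it stands.
- The arm moves only by the tool play_rows, never from a script. Its argument "increments" is text: rows parted by semicolons, each of 7 numbers parted by spaces: the shift along the tool's x, y, z in m, then the turn, a rotation vector about the tool's x, y, z in degrees, then the opening, from 0 (shut) to 1 (fully open). A call has exactly 10 rows; each row is the pose to reach, as a shift and turn from the pose measured when the call began, along the tool's axes at that moment; what a row does not reach only later rows make up. A row lasts 1/12 s, in which the tool goes at most 41.7 mm and 7.16 degrees, less where a joint would pass 70% of its speed; a pose out of reach is approached as far as the arm can. A call with a gripper value outside its range is refused whole. The fingers move at their own pace and stop on an object; "squeeze" is the grip in N (left out, the last holds). Time passes only in rows, so rows that repeat a pose let the fingers close, or fill a call up. It gives the time, the measured TCP pose, the force and the opening at its end, in the units of the state.
- manip.get_obs(): the state, without advancing time (a new reading comes with each control period).
- manip.camera(name): name is "scene" or "top" or "wrist"; returns a dict with "frame" (400x640x3 uint8, red, green, blue), "fx", "fy", "cx", "cy" (pixels), "distortion" ([k1, k2, p1, p2, k3] as OpenCV has them; the pictures are not rectified), "R" (3x3) and "t" (3): a world point X has camera coordinates R X + t. Camera axes: x right, y down, z forward; pixel columns grow to the right and rows downward; lengths in mm; the calibration is good to about 2 mm. A picture is of the moment at which its call begins. There is no depth.
- manip.job_done(): hands the job in, once; it reports no verdict.
The state is a dict: "time": time; "joint_positions": joint angles; "joint_vel": joint speeds; "tau": joint torques, N m; "eef_pos": TCP position; "tcp_rot": TCP orientation; "wrist_force": force on the tool from outside, world axes, zero at the start; "ft_torque": the same for the moment, N m; "width": finger opening in mm.
Only numpy, scipy, OpenCV 4.12 (cv2) and the standard library are available. Lean on these libraries where they do the work, as an engineer would, in place of code of your own. Each camera call takes 0.05 s, during which the arm holds its last target.

## Task

The tin flap over the tray stands ajar. Push it fully down with the fingertips, then set the fingertips in the slot of the round fastener and turn it clockwise, seen from above, a quarter turn to its stop so that the panel is locked, and move clear. Only push: do not raise the flap or lift anything, do not turn the fastener before the flap is down, and leave the compass, capsule, level and feeler block where they are.

Things in the scene. Friction and masses are not known exactly. Their poses are not given: they have to be found in the camera images.
- well: Fixed galvanized steel curb round a recessed tray, 280 (x) x 270 (y) x 50 mm high; origin at the centre of its underside, on the counter; its +x runs from its near edge to the hinge at its far edge, +y to the left seen from the near edge, z up. It stands at a new place and yaw each time.
- flap_hinge (a point): Point on the flap's hinge line (which runs along the well's y), at the middle of its length: 125 mm along +x from the well's origin, 50 mm above the counter. Axes as the well's.
- flap (a joint): Opening angle of the flap (rad): 0 = fully down on the curb (a hard stop), grows as the near edge rises; 0.28 to 0.45 at the start. The flap is a grey tin plate 250 mm (hinge to near edge) x 240 mm x 4 mm, its underside on the hinge line, 0.4 kg. A friction stay keeps it at any angle; 1 to 3 N down at the near edge closes it.
- flap_press (a point): Bare spot for pushing on the flap's top face, midway along its near edge: 230 mm from the hinge line, 4 mm above the flap's underside; moves with the flap (54 mm above the counter when shut). The bare strip there runs from the near edge (250 mm from the hinge line) to the fastener's collar (208 mm from it).
- cam (a joint): Angle of the fastener (rad): 0 = unlocked, slot parallel to the hinge; grows clockwise seen from above; 1.571 = locked, slot pointing from near edge to hinge, a hard stop. 0 to 0.3 at the start. It stays where it is left; turning takes about 0.12 N m (about 4 N at 30 mm from the axis).
- cam_slot (a point): Centre of the slot's floor, on the turning axis, 150 mm from the hinge line, 6 mm above the flap's underside (56 mm above the counter when the flap is down). Axes turn with the disc: the slot runs along y, z is the axis, up out of the flap. Slot: straight, yellow-floored, 38 mm wide, 12 mm deep, 100 mm long, across a dark steel disc of 100 mm diameter lying on the flap.
- slot_push (a point): Point on the slot's floor 28 mm from the axis towards the slot's -y end (white dot), a good place for closed fingertips to push a slot wall round. The dotted end starts by a red mark on the flap's -y side and goes clockwise to a green mark at the near edge. A fixed collar round the disc, as high as the slot walls, 104 mm inside and 116 mm outside diameter, closes the slot's ends.
- compass: Loose red mirror compass, 95 x 58 x 16 mm, origin under its centre; a bystander.
- capsule: Loose grey zinc capsule, 42 mm diameter, 32 mm high, origin under its centre; a bystander.
- level: Loose brass spirit level, 120 x 22 x 28 mm, origin under its centre; a bystander.
- feeler: Loose steel feeler block, 70 x 32 x 24 mm, origin under its centre; a bystander.

How it is judged (in metres and radians):
On the way, in this order (a step that is already met when the one before it is completed fails the run):
1. the flap is pushed fully down, the fastener not yet turned (value of joint flap below 0.03 rad and value of joint cam below 0.7 rad), for 0.2 s.
2. the fastener is turned clockwise to its stop with the flap down (value of joint cam above 1.45 rad and value of joint flap below 0.03 rad), for 0.2 s.
At the end, for the whole second after the job is handed in: The flap is down (within 0.03 rad), the fastener is at its locked stop (above 1.45 of 1.571 rad) and at rest, and the four bystanders are within 20 mm of where they stood (all of step 2 and velocity of joint cam below 0.05 rad/s and distance of each of compass, capsule, level, feeler from where it was at the start of the episode below 0.02 m); the robot touches nothing.
It fails at once if the flap is raised above its starting range (beyond 0.5 rad) (value of joint flap above 0.5 rad).
It fails at once if the fastener is turned (beyond 0.7 rad) while the flap is up (above 0.05 rad) (value of joint cam above 0.7 rad and value of joint flap above 0.05 rad).
It fails at once if a bystander is shifted or lifted by more than 20 mm (distance of any of compass, capsule, level, feeler from where it was at the start of the episode above 0.02 m).
It also fails if it takes over 58 s, if anything falls off the work surface, if the arm or the gripper's body presses on something with over 40 N, if the wrist force passes 120 N, or if a joint passes its speed limit or range.

## Working session

There is one attempt and no reset: what is moved stays moved. The work goes in short steps, Python scripts to look and compute and a tool call to move; the robot and the scene stay as the last step left them, time stands still between calls to the robot, and variables do not carry over. Pictures are saved under pics/ and viewed, and the job is handed in when it is done.

Besides the shell and the picture viewer there is one more tool, called after ">>>" as a command line: name --argument value ..., lists and objects as JSON in quotes. play_rows: Moves the arm, as the interface text tells. Its arguments: {"type":"object","properties":{"increments":{"type":"string"},"squeeze":{"type":"number"}},"required":["increments"]}

```bash
ls; mkdir -p pics; python3 - <<'E'
from station import manip
import cv2
for n in ["scene","top","wrist"]:
    c=manip.camera(n); cv2.imwrite(f"pics/{n}0.png",c["frame"][:,:,::-1])
    print(n,c["fx"],c["cx"],c["cy"],c["distortion"],c["R"],c["t"])
print(manip.get_obs())
E
```

```text
pics
scene 496.4472108549635 324.0833636746826 194.1825566660599 [-0.03901199  0.          0.          0.          0.        ] [[ 0.16289862  0.98658972 -0.01023545]
 [ 0.7507767  -0.13068041 -0.64750056]
 [-0.64015497  0.09779241 -0.76199624]] [-134.43666522 -402.66994952 1375.52559259]
top 380.65826833356215 323.4076923711499 197.76078776794614 [-0.04153289  0.          0.          0.          0.        ] [[ 0.01940785 -0.9997182  -0.01366919]
 [-0.9953442  -0.01802832 -0.09468319]
 [ 0.09441008  0.01544314 -0.99541361]] [ 19.13494321 619.93930725 807.18792505]
wrist 337.1554115256828 322.4946195584795 198.43260416952438 [0.00644891 0.         0.         0.         0.        ] [[ 3.96389091e-01 -9.18082603e-01 -1.51409889e-04]
 [-8.84725203e-01 -3.82030822e-01  2.67046375e-01]
 [-2.45228474e-01 -1.05720314e-01 -9.63683667e-01]] [-625.64182897  -35.33770027  378.52385428]
{'time': 0.15, 'joint_positions': array([-1.26958296e+00,  4.91396003e-01,  1.55933439e+00,  1.17322541e-05,
        1.09170700e+00, -1.05571056e-01]), 'joint_vel': array([ 0.00053452, -0.0012945 , -0.00189581, -0.000692  , -0.00182831,
       -0.00069099]), 'tau': array([-1.43350320e-03, -6.18708014e+01, -2.61690491e+01, -1.74646134e-04,
        3.22467749e-03,  1.70848040e-05]), 'eef_pos': array([ 247.2734142 , -573.81118457,  230.86898626]), 'tcp_rot': array([-4.20858135e-04,  9.79387472e-01,  2.01990103e-01, -3.60710993e-05]), 'wrist_force': array([ 0.7204943 , -0.69601071,  0.01055123]), 'ft_torque': array([-0.01524938, -0.02751349, -0.03824954]), 'width': 85.72229506941582}
```

View pics/top0.png

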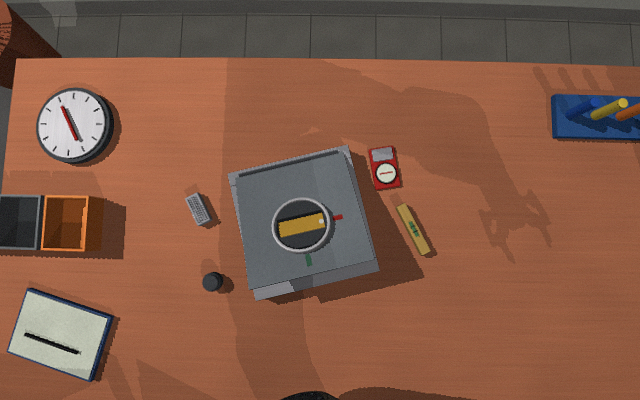

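View pics/scene0.png

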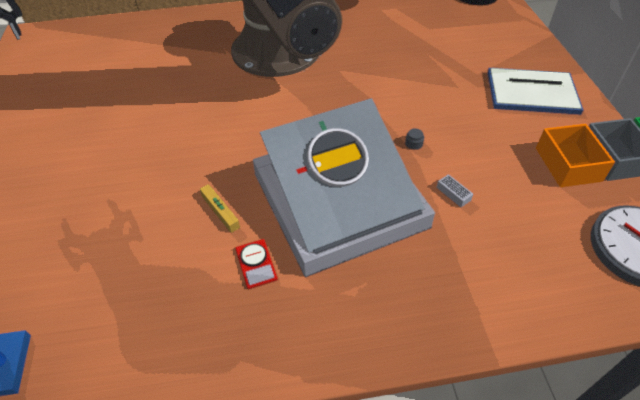

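The top view shows the well at about (305,220), with the hinge edge on the far side and the red and green marks at (338,217) and (309,260). I'll zoom in to pick corners.

```bash
python3 - <<'E'
import cv2
a=cv2.imread("pics/top0.png")[135:310,215:440]; cv2.imwrite("pics/tz.png",cv2.resize(a,None,fx=3.5,fy=3.4,interpolation=cv2.INTER_CUBIC))
a=cv2.imread("pics/scene0.png")[90:280,240:440]; cv2.imwrite("pics/sz.png",cv2.resize(a,None,fx=3,fy=3,interpolation=cv2.INTER_CUBIC))
E
```

```text
(no output)
```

View pics/tz.png

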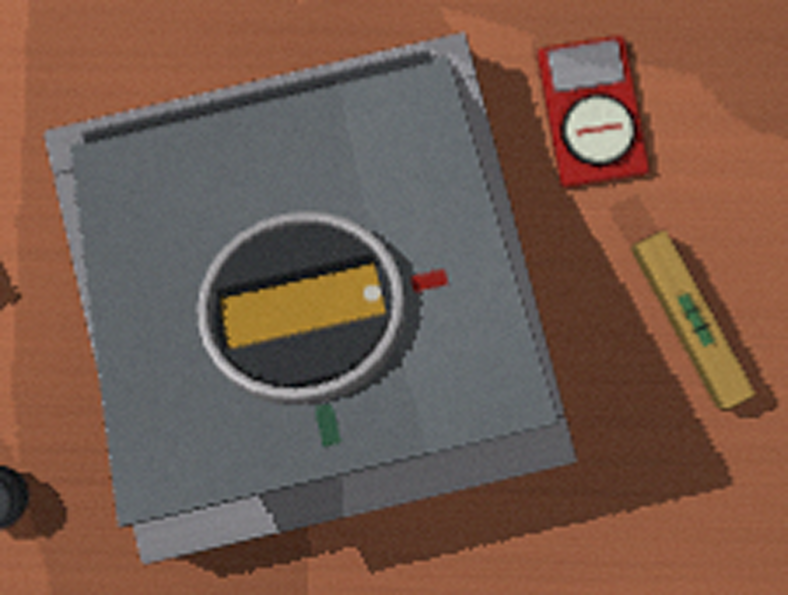

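View pics/sz.png

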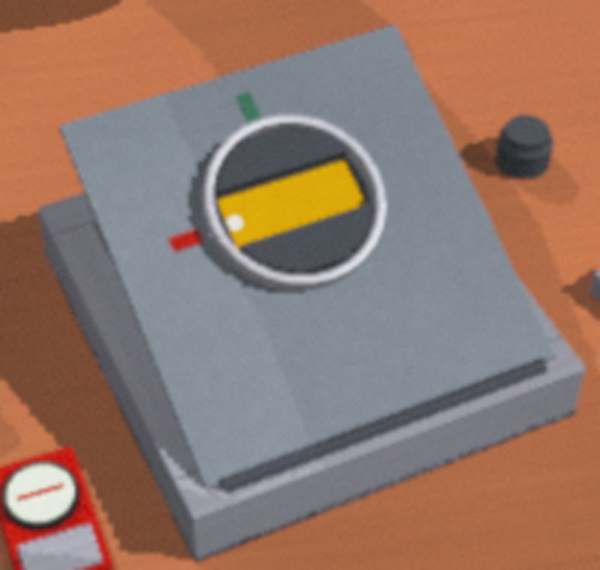

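```bash
cat > h.py <<'E'
import numpy as np, cv2
from station import manip
def par(n):
    c=manip.camera(n); K=np.array([[c["fx"],0,c["cx"]],[0,c["fy"],c["cy"]],[0,0,1.]])
    return dict(K=K,d=np.array(c["distortion"],float),R=np.array(c["R"]),t=np.array(c["t"]),f=c["frame"])
def ray(c,p):
    u=cv2.undistortPoints(np.array([[p]],float),c["K"],c["d"])[0,0]
    return -c["R"].T@c["t"], c["R"].T@np.array([u[0],u[1],1])
def onz(c,p,z):
    o,d=ray(c,p); return o+d*(z-o[2])/d[2]
def tri(c1,p1,c2,p2):
    o1,d1=ray(c1,p1);o2,d2=ray(c2,p2)
    A=np.stack([d1,-d2],1);s=np.linalg.lstsq(A,o2-o1,rcond=None)[0]
    a=o1+s[0]*d1;b=o2+s[1]*d2
    return (a+b)/2,np.linalg.norm(a-b)
def proj(c,X):
    return cv2.projectPoints(np.array(X,float).reshape(-1,1,3),cv2.Rodrigues(c["R"])[0],c["t"],c["K"],c["d"])[0][:,0]
E
cat > m.py <<'E'
from h import *
T=par("top");S=par("scene")
tz=lambda x,y:(215+(x+.5)/3.5-.5,135+(y+.5)/3.4-.5)
sz=lambda x,y:(240+(x+.5)/3-.5,90+(y+.5)/3-.5)
P={}
for k,p in dict(FL=(47,131),FR=(464,35),NR=(575,462),NL=(140,562)).items():
    P[k]=onz(T,tz(*p),50);print(k,P[k])
for k,p in dict(FL=(583,370),FR=(197,520),NR=(42,208)).items(): print("scene",k,onz(S,sz(*p),50))
print("FL-FR",np.linalg.norm(P["FL"]-P["FR"]),"FR-NR",np.linalg.norm(P["FR"]-P["NR"]),"FL-NL",np.linalg.norm(P["FL"]-P["NL"]))
e=P["FL"]-P["FR"];print("yaw",np.arctan2(-e[0],e[1]))
for k,a,b in [("nl",(118,524),(397,28)),("nr",(565,422),(62,127)),("dot",(372,294),(235,222)),("red far end",(446,279),(172,243)),("green",(331,444),(243,96))]:
    print(k,tri(T,tz(*a),S,sz(*b)))
def blob(c,lo,hi,roi):
    h=cv2.cvtColor(c["f"],cv2.COLOR_RGB2HSV);m=cv2.inRange(h,lo,hi);z=np.zeros_like(m);z[roi]=m[roi]
    n,l,s,ce=cv2.connectedComponentsWithStats(z);i=1+np.argmax(s[1:,4]);return ce[i],s[i]
E
python3 m.py
```

```text
FL [667.38658827 238.44813718  50.        ]
FR [733.74490398 -19.04664113  50.        ]
NR [465.68468763 -89.50202365  50.        ]
NL [398.90430013 170.98198097  50.        ]
scene FL [667.79446653 236.32606712  50.        ]
scene FR [736.08850248 -17.87499092  50.        ]
scene NR [466.73409928 -88.50736188  50.        ]
FL-FR 265.9078541956967 FR-NR 277.16464513171917 FL-NL 276.8292276442396
yaw 0.252219450118986
nl (array([435.935767  , 164.44783326, 147.28575507]), np.float64(1.1851013560903183))
nr (array([496.55548832, -68.6256012 , 149.38961025]), np.float64(4.554209357773144))
dot (array([565.21459855,  33.00099252, 115.08879263]), np.float64(0.8112059533972918))
red far end (array([574.73892985,  -8.15647047, 113.52046238]), np.float64(0.3902569261746557))
green (array([481.40454032,  52.31345868, 143.31702948]), np.float64(1.5310222937093905))
```

```bash
cat > w.py <<'E'
import numpy as np,sys
from scipy.spatial.transform import Rotation as R
from station import manip
yaw=0.252;u=np.array([np.cos(yaw),np.sin(yaw),0]);v=np.array([-u[1],u[0],0])
H=np.array([567.2,75.2,50])+125*u
def W(a,b,z): p=H+a*u+b*v; p[2]=z; return p
def inc(p,xang=None):
    o=manip.get_obs();q=o["tcp_rot"];r=R.from_quat([q[1],q[2],q[3],q[0]])
    s=r.inv().apply(np.array(p)-o["eef_pos"])/1000
    t=None
    if xang is not None:
        c,n=np.cos(xang),np.sin(xang)
        g=R.from_matrix(np.array([[c,n,0],[n,-c,0],[0,0,-1]]))
        t=(r.inv()*g).as_rotvec(degrees=True).round(2)
    print(np.round(s,4),t); return s,t
def st():
    o=manip.get_obs();e=o["eef_pos"];print(o["time"],e.round(1),"well",round((e-H)@u,1),round((e-H)@v,1),"j",o["joint_positions"].round(2),"F",o["wrist_force"].round(2),o["ft_torque"].round(2),o["width"].round(1))
E
python3 -c "
from w import *
inc([520,-250,235],yaw+np.pi);inc([480,-250,235]); inc(W(-211.4,0,190));st()"
```

```text
[ 0.3786 -0.1896 -0.0038] [ 0.0000e+00 -4.0000e-02 -1.7113e+02]
[ 0.3419 -0.2054 -0.0038] None
[ 0.4653 -0.4829  0.0413] NoneTraceback (most recent call last):
  File "<string>", line 3, in <module>
    inc([520,-250,235],yaw+np.pi);inc([480,-250,235]); inc(W(-211.4,0,190));st()
                                                                            ~~^^
  File "w.py", line 17, in st
    o=manip.get_obs();e=o["eef_pos"];print(o["time"],e.round(1),"well",round((e-H)@u,1),round((e-H)@v,1),"j",o["joint_positions"].round(2),"F",o["wrist_force"].round(2),o["ft_torque"].round(2),o["width"].round(1))
                                                                                                                                                                                                 ^^^^^^^^^^^^^^^^
AttributeError: 'float' object has no attribute 'round'
```

>>> play_rows --increments "0.038 -0.019 0 0 0 -6 0; 0.076 -0.038 0 0 0 -12 0; 0.113 -0.057 0 0 0 -18 0; 0.151 -0.076 0 0 0 -24 0; 0.189 -0.095 0 0 0 -30 0; 0.227 -0.114 0 0 0 -36 0; 0.265 -0.133 0 0 0 -42 0; 0.303 -0.152 0 0 0 -48 0; 0.34 -0.171 0 0 0 -54 0; 0.378 -0.19 0 0 0 -60 0"

```text
time: 1.08
eef_pos: [516.1, -252.9, 231.3]
tcp_rot: [-0.0, 0.745, 0.667, 0.0]
wrist_force: [0.6, -0.8, 0.1]
width: -0.1
```

```bash
sed -i 's/o\["width"\].round(1)/o["width"]/' w.py; python3 -c "
from w import *
inc([480,-100,235],yaw+np.pi);inc(W(-211.4,0,190),yaw+np.pi);st()"
```

```text
[ 0.148  -0.0529 -0.0037] [ 2.0000e-02 -1.0000e-02 -1.1083e+02]
[ 0.301  -0.0665  0.0414] [ 2.0000e-02 -1.0000e-02 -1.1083e+02]
1.0833 [ 516.1 -252.9  231.3] well -256.3 -305.0 j [-0.57  0.42  1.68  0.    1.04 -0.46] F [ 0.65 -0.78  0.11] [-0.07 -0.01  0.03] -0.06340556767815543
```

>>> play_rows --increments "0.03 -0.007 0 0 0 -6 0; 0.06 -0.013 0 0 0 -12 0; 0.09 -0.02 0 0 0 -18 0; 0.12 -0.027 0 0 0 -24 0; 0.15 -0.033 0 0 0 -30 0; 0.18 -0.04 0 0 0 -36 0; 0.21 -0.047 0 0 0 -42 0; 0.24 -0.053 0 0 0 -48 0; 0.27 -0.06 0 0 0 -54 0; 0.301 -0.066 0 0 0 -60 0"

```text
time: 1.92
eef_pos: [483.5, 54.9, 231.5]
tcp_rot: [-0.0, 0.31, 0.951, 0.0]
wrist_force: [1.0, -0.1, 0.2]
width: -0.2
```

```bash
python3 -c "
from w import *
inc(W(-211.4,0,190),yaw+np.pi);st()"
```

```text
[-0.0008 -0.001   0.0415] [ 2.000e-02 -0.000e+00 -5.055e+01]
1.9167 [483.5  54.9 231.5] well -211.1 1.2 j [-0.02  0.29  1.89  0.    0.96 -0.96] F [ 1.04 -0.14  0.22] [ 0.02 -0.04 -0.04] -0.15212945476941
```

>>> play_rows --increments "0 0 0.006 0 0 -6 0; 0 0 0.012 0 0 -12 0; 0 0 0.018 0 0 -18 0; 0 0 0.025 0 0 -24 0; 0 0 0.032 0 0 -30 0; -0.001 -0.001 0.039 0 0 -36 0; -0.001 -0.001 0.046 0 0 -42 0; -0.001 -0.001 0.053 0 0 -48 0; -0.001 -0.001 0.06 0 0 -50.5 0; -0.001 -0.001 0.066 0 0 -50.5 0"

```text
time: 2.75
eef_pos: [483.7, 53.5, 165.0]
tcp_rot: [-0.0, -0.126, 0.992, 0.0]
wrist_force: [-1.0, 0.5, -0.2]
width: -0.1
```

```bash
python3 -c "
from w import *
from h import *
for n in ['scene','wrist']:
    cv2.imwrite(f'pics/{n}1.png',par(n)['f'][:,:,::-1])
for th in [.39,.35,.3,.25,.2,.15,.1,.05,0]:
    c,s=np.cos(th),np.sin(th); inc(W(-230*c+4*s,0,50+230*s+4*c))
inc([500,50,100],yaw+np.pi);st()"
```

```text
[-0.0004  0.0001  0.0236] None
[0.0031 0.0001 0.0321] None
[0.0069 0.     0.043 ] None
[0.0102 0.     0.054 ] None
[0.013  0.     0.0651] None
[0.0152 0.     0.0764] None
[ 0.0168 -0.      0.0878] None
[ 0.0178 -0.      0.0993] None
[ 0.0183 -0.      0.1108] None
[-0.0153 -0.0076  0.0647] [ 0.04 -0.07 -0.16]
2.85 [483.4  53.5 164.7] well -211.5 -0.1 j [-0.03  0.39  1.97  0.    0.79 -1.85] F [-0.54  0.12 -0.13] [ 0.05 -0.01  0.02] 0.34296198229166974
```

View pics/scene1.png

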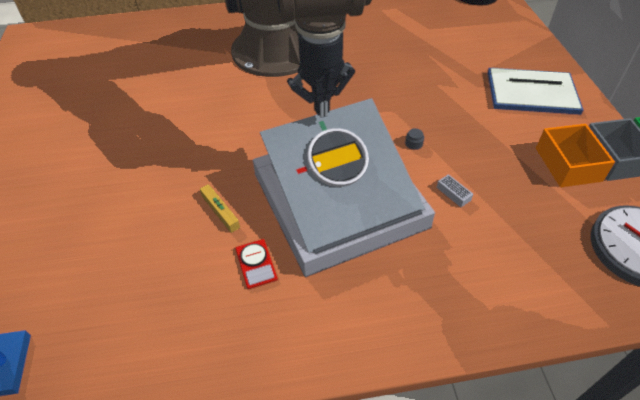

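View pics/wrist1.png

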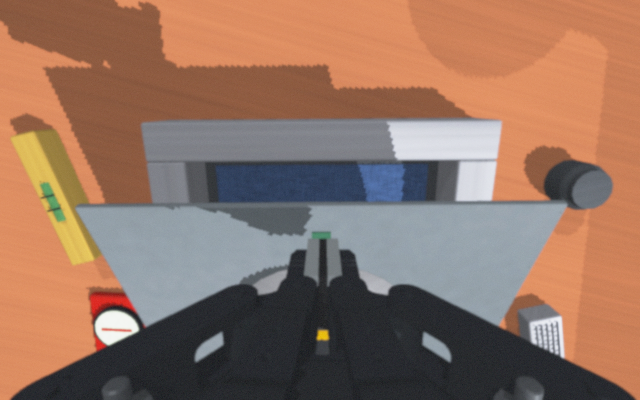

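The scene view shows the fingertips at (322,112), just outside the collar above the green mark. The wrist view shows them centred on the near edge (row 205). I'll push down along the flap's arc.

>>> play_rows --increments "0 0 0.012 0 0 0 0; 0 0 0.022 0 0 0 0; 0.003 0 0.032 0 0 0 0; 0.005 0 0.038 0 0 0 0; 0.007 0 0.043 0 0 0 0; 0.009 0 0.049 0 0 0 0; 0.01 0 0.054 0 0 0 0; 0.012 0 0.06 0 0 0 0; 0.013 0 0.065 0 0 0 0; 0.014 0 0.07 0 0 0 0"

```text
time: 3.68
eef_pos: [469.6, 50.0, 94.3]
tcp_rot: [-0.001, -0.124, 0.992, 0.0]
wrist_force: [0.9, -0.9, 1.9]
width: -0.2
```

```bash
python3 -c "
from w import *
inc(W(-230,0,54));st()"
```

```text
[0.0042 0.     0.0403] None
3.6833 [469.6  50.   94.3] well -225.8 -0.0 j [-0.03  0.49  2.06  0.    0.59 -1.85] F [ 0.95 -0.88  1.9 ] [-0.09 -0.14  0.02] -0.15241641797516037
```

>>> play_rows --increments "0.001 0 0.006 0 0 0 0; 0.002 0 0.012 0 0 0 0; 0.003 0 0.017 0 0 0 0; 0.003 0 0.022 0 0 0 0; 0.003 0 0.027 0 0 0 0; 0.004 0 0.031 0 0 0 0; 0.004 0 0.035 0 0 0 0; 0.004 0 0.038 0 0 0 0; 0.004 0 0.04 0 0 0 0; 0.004 0 0.041 0 0 0 0"

```text
time: 4.52
eef_pos: [465.5, 49.0, 53.8]
tcp_rot: [-0.001, -0.124, 0.992, 0.0]
wrist_force: [-7.6, -1.1, 30.1]
width: 0.0
```

```bash
python3 -c "
from w import *
inc(W(-230,0,54));st()"
```

```text
[-0.     -0.     -0.0002] None
4.5167 [465.5  49.   53.8] well -230.0 0.0 j [-0.04  0.56  2.1   0.    0.48 -1.86] F [-7.62 -1.08 30.14] [-0.2   1.16 -0.03] 0.031046484942505195
```

30 N at z = 53.8 mm is the hard stop. I'll hold briefly, then rise and look.

>>> play_rows --increments "0 0 0 0 0 0 0; 0 0 0 0 0 0 0; 0 0 0 0 0 0 0; 0 0 0 0 0 0 0; 0 0 -0.008 0 0 0 0; 0 0 -0.02 0 0 0 0; 0 0 -0.04 0 0 0 0; 0 0 -0.07 0 0 0 0; 0 0 -0.09 0 0 0 0; 0 0 -0.09 0 0 0 0"

```text
time: 5.35
eef_pos: [467.1, 49.1, 147.5]
tcp_rot: [0.002, -0.124, 0.992, -0.0]
wrist_force: [0.4, 0.3, 0.0]
width: 0.1
```

```bash
python3 -c "
from w import *
from h import *
for n in ['scene','top','wrist']:
    f=par(n)['f'][:,:,::-1]
    if n=='top': f=cv2.resize(f[135:310,215:440],None,fx=3.5,fy=3.4,interpolation=cv2.INTER_CUBIC)
    if n=='scene': f=cv2.resize(f[90:280,240:440],None,fx=3,fy=3,interpolation=cv2.INTER_CUBIC)
    cv2.imwrite(f'pics/{n}2.png',f)
st()"
```

```text
5.5 [465.4  49.  143.7] well -230.1 0.0 j [-0.04  0.4   2.03  0.    0.72 -1.86] F [ 0.46 -0.14 -0.37] [ 0.02 -0.01  0.05] -0.10370914484713069
```

View pics/scene2.png

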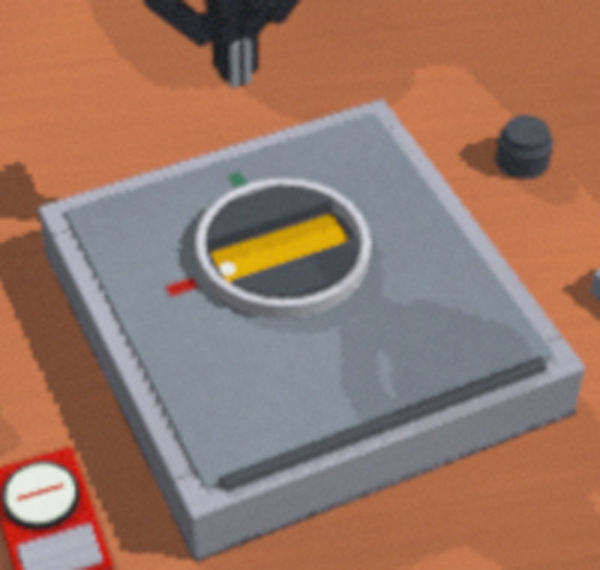

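View pics/top2.png

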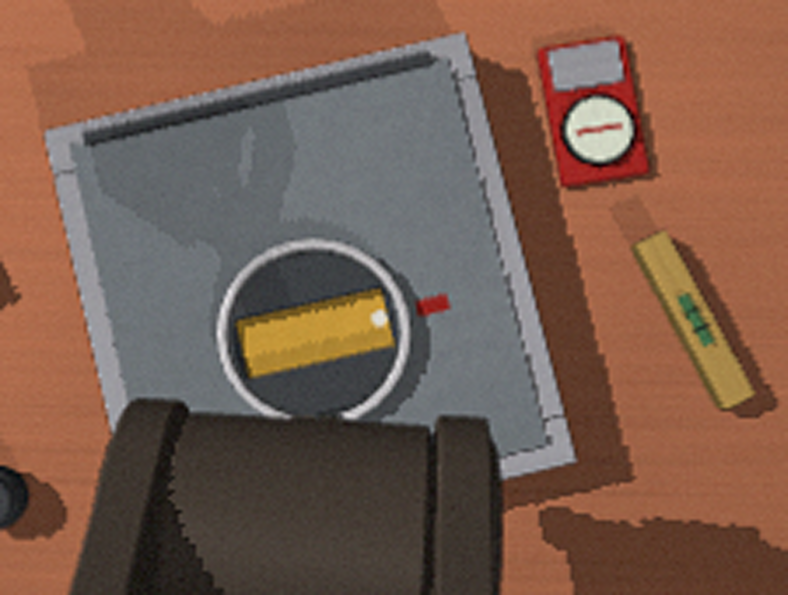

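```bash
python3 -c "
from m import *
from w import *
def wl(p): d=p-H; return round(d@u,1),round(d@v,1)
print('collar',wl(onz(T,tz(313.5,333),68)))
for p in [(247,377),(392,347),(384,291),(379,319)]: print(wl(onz(T,tz(*p),56)))
for p in [(228,269),(213,281-30),(218,280),(348,241),(331,215)]: print('s',wl(onz(S,sz(*p),56)))
inc(W(-150,-28,100),yaw+np.pi)
inc(W(-150,-28,58),yaw+np.pi)
" | tail -12
```

```text
collar (np.float64(-150.7), np.float64(-0.1))
(np.float64(-167.8), np.float64(45.8))
(np.float64(-169.8), np.float64(-43.5))
(np.float64(-135.0), np.float64(-46.8))
(np.float64(-151.2), np.float64(-39.8))
s (np.float64(-152.7), np.float64(-40.5))
s (np.float64(-171.7), np.float64(-43.3))
s (np.float64(-146.4), np.float64(-50.3))
s (np.float64(-142.7), np.float64(42.8))
s (np.float64(-169.3), np.float64(42.9))
[-0.0805 -0.0279  0.0427] [ 0.07 -0.17 -0.17]
[-0.0806 -0.0279  0.0847] [ 0.07 -0.17 -0.17]
```

>>> play_rows --increments "-0.016 -0.006 0 0 0 0 0; -0.032 -0.012 0 0 0 0 0; -0.048 -0.018 0 0 0 0 0; -0.064 -0.024 0.005 0 0 0 0; -0.08 -0.028 0.015 0 0 0 0; -0.0805 -0.028 0.03 0 0 0 0; -0.0805 -0.028 0.045 0 0 0 0; -0.0805 -0.028 0.055 0 0 0 0; -0.0805 -0.028 0.059 0 0 0 0; -0.0805 -0.028 0.059 0 0 0 0"

```text
time: 6.43
eef_pos: [549.4, 41.8, 82.5]
tcp_rot: [-0.003, -0.124, 0.992, 0.001]
wrist_force: [-0.5, 0.8, -0.2]
width: 0.1
```

```bash
python3 -c "
from w import *
from h import *
inc(W(-150,-28,59),yaw+np.pi)
for n in ['scene','wrist']:
    f=par(n)['f'][:,:,::-1]
    if n=='scene': f=cv2.resize(f[90:280,240:440],None,fx=3,fy=3,interpolation=cv2.INTER_CUBIC)
    cv2.imwrite(f'pics/{n}3.png',f)
st()"
```

```text
[-0.0007 -0.0001  0.0235] [ 0.11 -0.31 -0.17]
6.5333 [550.   41.8  84. ] well -150.0 -28.1 j [-0.04  0.58  1.88  0.    0.68 -1.86] F [-0.01 -0.11  0.19] [-0.01 -0.02  0.03] -0.7890676433111412
```

View pics/scene3.png

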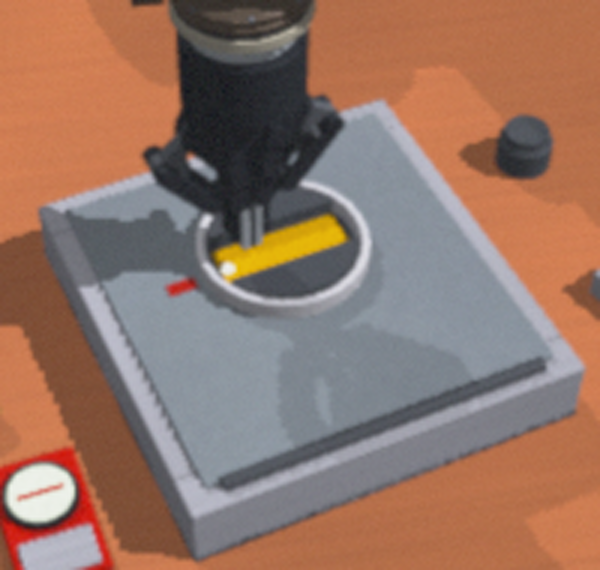

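View pics/wrist3.png

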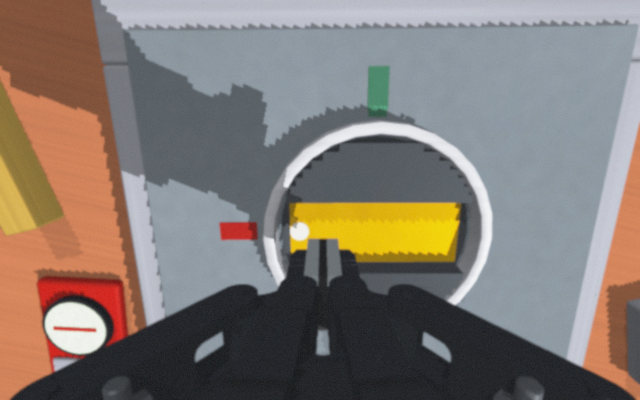

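The tips hang above the slot's dotted end; the dot is at (299,231) in the wrist view and the tips at (322,245). I'll descend into the slot.

>>> play_rows --increments "0 0 0.004 0 0 0 0; 0 0 0.008 0 0 0 0; 0 0 0.012 0 0 0 0; 0 0 0.015 0 0 0 0; 0 0 0.018 0 0 0 0; 0 0 0.02 0 0 0 0; 0 0 0.022 0 0 0 0; 0 0 0.024 0 0 0 0; 0 0 0.025 0 0 0 0; 0 0 0.025 0 0 0 0"

```text
time: 7.37
eef_pos: [549.9, 41.8, 58.7]
tcp_rot: [-0.002, -0.124, 0.992, 0.0]
wrist_force: [-0.2, 0.4, 0.4]
width: -0.2
```

```bash
python3 -c "
from w import *
st()
s0,t0=inc(W(-150.3,-28,59),yaw+np.pi)
for d in range(0,100,6):
    a=np.radians(d)
    print(d,end=' ');inc(W(-150.3-28*np.sin(a),-28*np.cos(a),59),yaw+np.pi-a)
"
```

```text
7.3667 [549.9  41.8  58.7] well -150.1 -28.1 j [-0.04  0.62  1.89  0.    0.63 -1.86] F [-0.24  0.39  0.42] [ 0.07 -0.07 -0.04] -0.2040939190553065
[ 0.0002  0.0001 -0.0003] [ 0.07 -0.19 -0.16]
0 [ 0.0002  0.0001 -0.0003] [ 0.07 -0.19 -0.16]
6 [ 0.0031  0.0002 -0.0003] [ 0.06 -0.19  5.84]
12 [ 0.006   0.0007 -0.0003] [ 0.05 -0.19 11.84]
18 [ 0.0089  0.0014 -0.0002] [ 0.04 -0.2  17.84]
24 [ 0.0116  0.0024 -0.0002] [ 0.03 -0.2  23.84]
30 [ 0.0142  0.0038 -0.0002] [ 2.000e-02 -2.000e-01  2.984e+01]
36 [ 0.0167  0.0054 -0.0002] [ 1.000e-02 -2.000e-01  3.584e+01]
42 [ 0.019   0.0072 -0.0002] [-0.   -0.2  41.84]
48 [ 0.021   0.0093 -0.0002] [-1.000e-02 -2.000e-01  4.784e+01]
54 [ 0.0229  0.0115 -0.0002] [-2.000e-02 -2.000e-01  5.384e+01]
60 [ 0.0245  0.014  -0.0002] [-3.000e-02 -2.000e-01  5.984e+01]
66 [ 0.0258  0.0166 -0.0002] [-5.000e-02 -2.000e-01  6.584e+01]
72 [ 0.0269  0.0193 -0.0002] [-6.000e-02 -2.000e-01  7.184e+01]
78 [ 0.0277  0.0222 -0.0002] [-7.000e-02 -2.000e-01  7.784e+01]
84 [ 0.0281  0.025  -0.0002] [-8.000e-02 -2.000e-01  8.384e+01]
90 [ 0.0283  0.028  -0.0002] [-0.09 -0.2  89.84]
96 [ 0.0281  0.0309 -0.0001] [-0.1  -0.2  95.84]
```

>>> play_rows --increments "0.003 0 0 0 0 6 0; 0.006 0.001 0 0 0 12 0; 0.009 0.0015 0 0 0 18 0; 0.0115 0.0025 0 0 0 24 0; 0.014 0.004 0 0 0 30 0; 0.0165 0.0055 0 0 0 36 0; 0.019 0.007 0 0 0 42 0; 0.021 0.009 0 0 0 48 0; 0.023 0.0115 0 0 0 54 0; 0.0245 0.014 0 0 0 60 0"

```text
time: 8.2
eef_pos: [523.4, 49.0, 59.2]
tcp_rot: [-0.001, 0.391, 0.92, -0.0]
wrist_force: [1.8, -3.3, -1.1]
width: -0.2
```

```bash
python3 -c "
from w import *
st()
for d in range(60,116,6):
    a=np.radians(d)
    print(d,end=' ');inc(W(-150.3-28*np.sin(a),-28*np.cos(a),59),yaw+np.pi-a)
"
```

```text
8.2 [523.4  49.   59.2] well -174.0 -14.5 j [-0.03  0.6   1.96 -0.    0.59 -0.8 ] F [ 1.75 -3.27 -1.15] [-0.65 -0.34  0.04] -0.16706721828237067
60 [ 0.0007 -0.0003  0.0002] [-0.06 -0.05 -0.46]
66 [ 0.0036 -0.0001  0.0002] [-0.07 -0.05  5.54]
72 [0.0065 0.0003 0.0002] [-0.07 -0.05 11.54]
78 [0.0094 0.001  0.0002] [-0.07 -0.04 17.54]
84 [0.0121 0.0021 0.0002] [-0.07 -0.04 23.54]
90 [0.0148 0.0034 0.0002] [-0.07 -0.04 29.54]
96 [0.0172 0.0049 0.0002] [-8.000e-02 -3.000e-02  3.554e+01]
102 [0.0195 0.0068 0.0002] [-8.000e-02 -3.000e-02  4.154e+01]
108 [0.0216 0.0088 0.0002] [-8.000e-02 -2.000e-02  4.754e+01]
114 [0.0235 0.0111 0.0002] [-8.000e-02 -2.000e-02  5.354e+01]
```

The wall is pushing back with about 4 N, so the disc is following. I'll continue past 90° to take up the slack.

>>> play_rows --increments "0.003 0 0 0 0 5 0; 0.006 0 0 0 0 10 0; 0.0085 0.001 0 0 0 15 0; 0.011 0.0015 0 0 0 20 0; 0.013 0.0025 0 0 0 25 0; 0.015 0.0035 0 0 0 30 0; 0.0165 0.0045 0 0 0 31 0; 0.018 0.0055 0 0 0 31 0; 0.0195 0.0065 0 0 0 31 0; 0.0195 0.0065 0 0 0 31 0"

```text
time: 9.03
eef_pos: [516.4, 67.2, 59.7]
tcp_rot: [0.001, 0.623, 0.783, 0.001]
wrist_force: [7.0, -4.9, -2.4]
width: -0.1
```

```bash
python3 -c "
from w import *
st()
from h import *
for n in ['scene','wrist']:
    f=par(n)['f'][:,:,::-1]
    if n=='scene': f=cv2.resize(f[90:280,240:440],None,fx=3,fy=3,interpolation=cv2.INTER_CUBIC)
    cv2.imwrite(f'pics/{n}4.png',f)
for k in (4,8,12): inc(W(-178.3,k,59),yaw+np.pi/2)
"
```

```text
9.0333 [516.4  67.2  59.7] well -176.2 4.9 j [ 0.    0.59  1.97 -0.    0.57 -0.22] F [ 6.98 -4.94 -2.44] [-0.81 -1.07 -0.01] -0.06215603307318048
[-0.0008 -0.002   0.0006] [ 0.14  0.07 -1.46]
[ 0.0032 -0.0021  0.0006] [ 0.14  0.07 -1.46]
[ 0.0071 -0.0022  0.0006] [ 0.14  0.07 -1.46]
```

View pics/scene4.png

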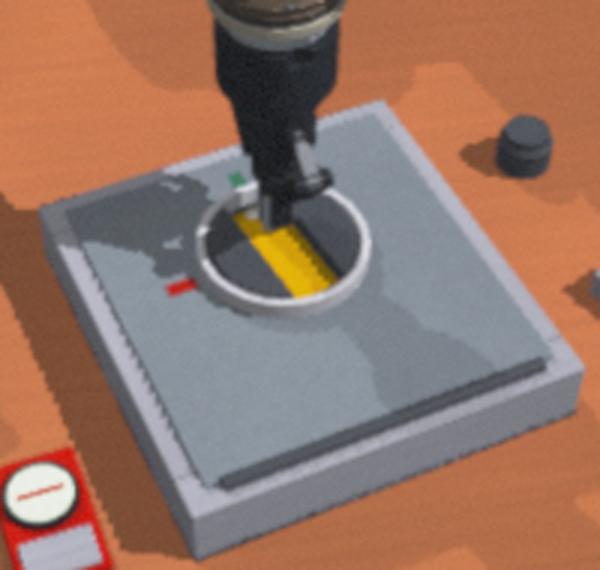

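View pics/wrist4.png

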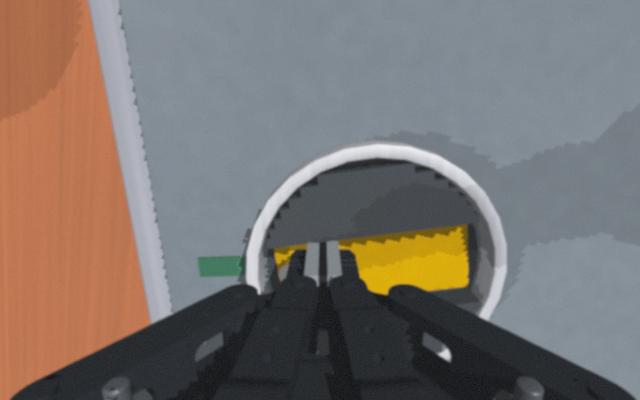

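In the wrist view the yellow slot edge still tilts about 5° ((275,248) to (465,228)), so it isn't at the stop yet. I'll push further sideways.

>>> play_rows --increments "0.001 -0.0005 0 0 0 0 0; 0.002 -0.001 0 0 0 0 0; 0.003 -0.001 0 0 0 0 0; 0.004 -0.001 0 0 0 0 0; 0.005 -0.001 0 0 0 0 0; 0.0055 -0.001 0 0 0 0 0; 0.006 -0.001 0 0 0 0 0; 0.006 -0.001 0 0 0 0 0; 0.006 -0.001 0 0 0 0 0; 0.006 -0.001 0 0 0 0 0"

```text
time: 9.97
eef_pos: [516.4, 70.4, 60.1]
tcp_rot: [0.004, 0.623, 0.783, 0.001]
wrist_force: [8.5, -24.0, -4.3]
width: -0.3
```

```bash
python3 -c "
from w import *
st()
from h import *
for n in ['wrist']:
    f=par(n)['f'][:,:,::-1]
    cv2.imwrite(f'pics/{n}5.png',f)
"
```

```text
9.9667 [516.4  70.4  60.1] well -175.4 8.0 j [ 0.01  0.59  1.97 -0.01  0.57 -0.21] F [  8.48 -23.98  -4.35] [-4.08 -1.48  0.01] -0.3095890447244698
```

View pics/wrist5.png

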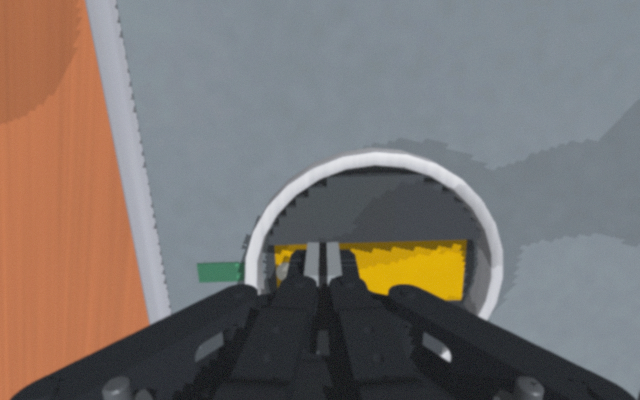

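The 24 N reaction at 8 mm of offset, with the slot edge now nearly level, means the stop is reached. I'll hold, back off the wall by 7 mm and rise.

>>> play_rows --increments "0.002 0 0 0 0 0 0; 0.002 0 0 0 0 0 0; 0.002 0 0 0 0 0 0; -0.003 0 0 0 0 0 0; -0.007 0 0 0 0 0 0; -0.007 0 0 0 0 0 0; -0.007 0 -0.01 0 0 0 0; -0.007 0 -0.03 0 0 0 0; -0.007 0 -0.06 0 0 0 0; -0.007 0 -0.09 0 0 0 0"

```text
time: 10.85
eef_pos: [516.7, 64.2, 151.4]
tcp_rot: [0.003, 0.622, 0.783, 0.001]
wrist_force: [0.1, -0.4, 0.0]
width: -0.4
```

```bash
python3 -c "
from w import *
st();inc([470,-120,230])"
```

```text
10.85 [516.7  64.2 151.4] well -176.7 1.9 j [-0.    0.45  1.9  -0.    0.79 -0.23] F [ 0.13 -0.4   0.01] [ 0.03 -0.03  0.01] -0.4241153016467614
[-0.1692 -0.0866 -0.0783] None
```

>>> play_rows --increments "0 0 -0.03 0 0 0 0; -0.01 -0.005 -0.055 0 0 0 0; -0.03 -0.02 -0.075 0 0 0 0; -0.055 -0.03 -0.08 0 0 0 0; -0.08 -0.04 -0.08 0 0 0 0; -0.105 -0.055 -0.08 0 0 0 0; -0.13 -0.065 -0.08 0 0 0 0; -0.155 -0.08 -0.08 0 0 0 0; -0.169 -0.087 -0.08 0 0 0 0; -0.169 -0.087 -0.08 0 0 0 0"

```text
time: 11.68
eef_pos: [468.9, -121.7, 232.4]
tcp_rot: [0.004, 0.623, 0.782, 0.001]
wrist_force: [0.5, -0.2, 0.3]
width: -0.1
```

```bash
python3 -c "
from w import *
st()
from h import *
for n in ['scene','top']:
    f=par(n)['f'][:,:,::-1]
    cv2.imwrite(f'pics/{n}f.png',f)
    if n=='top': f=cv2.resize(f[135:310,215:440],None,fx=3.5,fy=3.4,interpolation=cv2.INTER_CUBIC)
    if n=='scene': f=cv2.resize(f[90:280,240:440],None,fx=3,fy=3,interpolation=cv2.INTER_CUBIC)
    cv2.imwrite(f'pics/{n}6.png',f)
"
```

```text
11.6833 [ 468.9 -121.7  232.4] well -269.3 -166.2 j [-0.39  0.29  1.9  -0.    0.95 -0.61] F [ 0.48 -0.18  0.31] [ 0.01 -0.02  0.02] -0.07831084494590758
```

View pics/scene6.png

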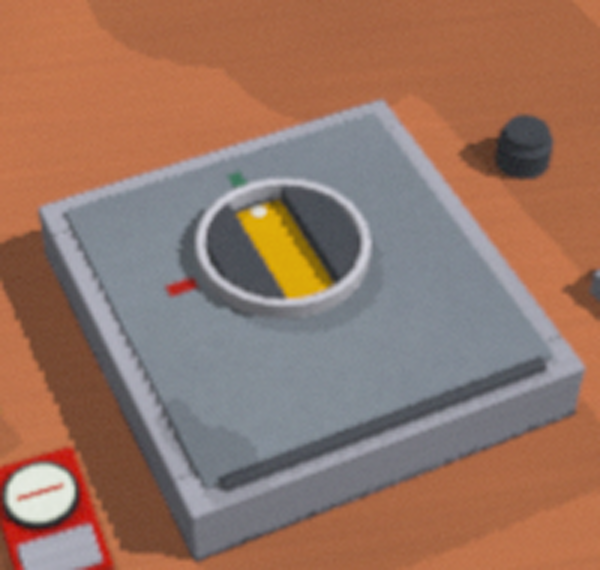

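View pics/top6.png

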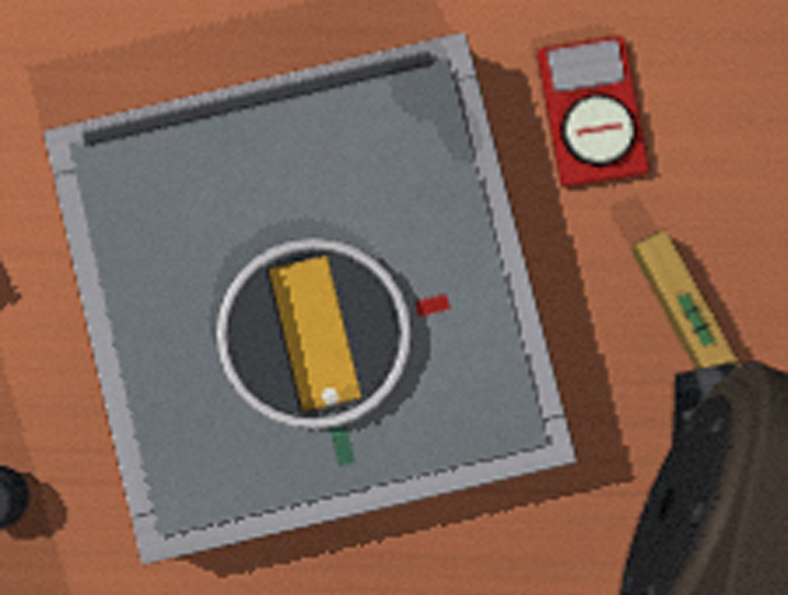

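View pics/scenef.png

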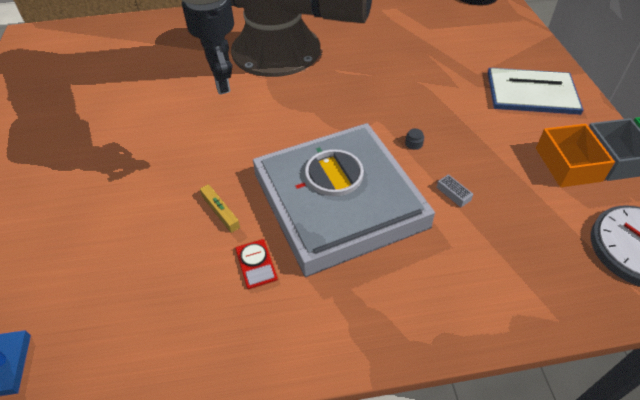

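```bash
python3 - <<'E' | tail -8
from m import *
from w import *
def wl(p): d=p-H; return np.array([d@u,d@v])
ax=wl(onz(T,tz(313.5,333),68))
def rep(n,d): print(n,d.round(1),"cam",np.degrees(np.arctan2(-d[0],-d[1])).round(1))
rep('dot top',wl(onz(T,tz(330,396),56))-ax)
rep('dot scene',wl(onz(S,sz(259,211),56))-np.array([-150.3,0]))
rep('right edge',wl(onz(T,tz(360,400),56))-wl(onz(T,tz(328,257),56)))
# yellow region principal axis, top
h=cv2.cvtColor(T["f"],cv2.COLOR_RGB2HSV);m=cv2.inRange(h,(18,120,80),(30,255,255));z=m*0;z[200:262,275:335]=m[200:262,275:335]
c=max(cv2.findContours(z,0,2)[0],key=cv2.contourArea)[:,0]
q=np.array([wl(onz(T,p,56)) for p in c]);r=cv2.minAreaRect(q.astype(np.float32));print(r)
# marks give well direction check
rep('green-red based: green from axis',wl(onz(T,tz(343,447),54))-ax)
E
```

```text
dot (array([565.21459855,  33.00099252, 115.08879263]), np.float64(0.8112059533972918))
red far end (array([574.73892985,  -8.15647047, 113.52046238]), np.float64(0.3902569261746557))
green (array([481.40454032,  52.31345868, 143.31702948]), np.float64(1.5310222937093905))
dot top [-39.9  -0.1] cam 89.8
dot scene [-42.7  -0.2] cam 89.7
right edge [-90.7   1.4] cam 90.9
((-150.24200439453125, -0.2690448760986328), (90.5611801147461, 36.476749420166016), 0.32129305601119995)
green-red based: green from axis [-72.2  -0.5] cam 89.6
```

The fastener reads 89.7–90.9° by four measures, and the flap is down. The bystanders in view haven't moved and the arm is clear, so I'll hand in.

```bash
python3 -c "
import cv2,numpy as np
a=cv2.imread('pics/scene0.png');b=cv2.imread('pics/scenef.png')
for n,(x,y) in dict(level=(220,208),compass=(256,264),capsule=(415,139),feeler=(455,190)).items():
    t=a[y-22:y+22,x-22:x+22]; r=cv2.matchTemplate(b[y-34:y+34,x-34:x+34],t,5);print(n,np.array(cv2.minMaxLoc(r)[3])-12,r.max())
from station import manip
print(manip.job_done())"
```

```text
level [0 0] 0.73921275
compass [0 0] 0.9941012
capsule [0 0] 0.88796604
feeler [0 0] 0.963809
the job is handed in; nothing more can be done
None
```

The flap is pushed down and the fastener is turned clockwise to its stop. The arm is clear, and the job was handed in about 12 s into the 58 s limit. It reported no verdict.

- **Flap:** I pushed at the near edge with shut fingertips until it hit the hard stop, with 30 N at z = 53.8 mm. The later pictures show it flush in the curb.
- **Fastener:** I set the tips in the slot 28 mm from the axis and turned it until the stop pushed back with 24 N. I then backed off the wall and rose straight out. The last pictures put the fastener at 89.7–90.9° by the dot in two views and the slot edge.
- **Bystanders:** Matching the first and last scene pictures shows a 0-pixel shift for all four. The match score is weaker for the level (0.74) and capsule (0.89), probably because shadows changed around them.
- **Clearance:** The wrist force read under 1 N with the gripper about 180 mm above the flap and off to one side.

**Disagreement:** the white dot measured about 40 mm from the axis, not the stated 28 mm. I used 28 mm for the push point, and the turn worked from there.

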